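Rest the screwdriver in its bench cradle

ROBOT

A 6-joint arm with a two-finger parallel gripper is mounted at the origin on a cart in front of the work surface, level with it; the furniture and walls round the work are solid. World frame = base frame: x ahead of the robot, y to its left, z up, the work surface at z = 0. Lengths are in m, angles in rad, forces in N, time in s.
With the tool pointing down it reaches from about 0.15 to 0.775 m from the base axis. Payload 6.1 kg.
Tool frame: the origin (TCP) lies on the centre line of the jaws, within the pads' length; the fingertips stand 17 mm ahead of it and the grasp point (between the pads) lies 2 mm behind it; z points along the fingers, y is the line along which they close (so a half turn about z gives the same grasp; the last joint's range is limited). The gripper opens to 85 mm and grips with 20 to 120 N. Pads are 22 mm wide; open, the fingers measure 114 mm over their backs; the gripper's body (76 mm by 85 mm) begins 54 mm behind the grasp point. The pads swing forward as they close: fully open they stand 13 mm farther back than shut.
Start: joints at [1.152, 0.126, -0.04, 1.405, 0, 1.571], TCP at [0.213, 0.48, 0.248] pointing down, gripper open.
Joint ranges: [-2.72, 2.72], [-0.95, 1.95], [-1.27, 1.35], [-1.78, 2.02], [-1.46, 1.47], [-3.14, 3.14]. Speed limits (rad/s): [2.39, 2.39, 3.01, 3.14, 3.14, 3.14].

INTERFACE

Orientations are given as a unit quaternion [x, y, z, w].
In Python, from plant import manip gives the robot as it stands.
- The arm moves only by the tool step_arm, never from a script. Its argument "targets" is a list that holds one entry, the list of rows, each a list of 4 numbers: the shift along the world's x, y, z in cm, then the turn about the world's z in rad. A call has 1 to 8 rows; each row shifts and turns the commanded pose from where the row before left it; what a row does not reach is not made up. A row lasts 1/8 s, in which the tool goes at most 62.5 mm and 10.7 degrees, less where a joint would pass 70% of its speed; a pose out of reach is approached as far as the arm can. A call is refused whole if a number of a shift passes 6.25 or a number of a turn 0.188, either way. A call with a gripper value outside its range is refused whole. "fingers" is the finger opening in cm, from 0 to 8.54, set as the call begins (left out, the last holds). The fingers move at their own pace and stop on an object; the grip force is fixed at half the most. Time passes only in rows, so rows that do not move let the fingers close. It gives the time, the measured TCP pose, the force, the opening and the grip force at its end, in the units of the state.
- manip.observe(): the state, without advancing time (a new reading comes with each control period).
- manip.get_image(name): name is "scene" or "top" or "wrist"; returns a dict with "pixels" (400x640x3 uint8, red, green, blue), "fx", "fy", "cx", "cy" (pixels), "origin" and "rotation" of the camera in the world. Camera axes: x right, y down, z forward; pixel columns grow to the right and rows downward; lengths in m; the calibration is good to about 2 mm. A picture is of the moment at which its call begins. There is no depth.
- manip.job_done(): hands the job in; it is judged then, once.
The state is a dict: "clock": time; "joint_positions": joint angles; "joint_vel": joint speeds; "effort": joint torques, N m; "tool_pos": TCP position; "eef_rot": TCP orientation; "force": force on the tool from outside, world axes, zero at the start; "moment": the same for the moment, N m; "opening": finger opening in m; "finger_force": force on a finger pad.
Only numpy, scipy, OpenCV 4.12 (cv2) and the standard library are available. Lean on these libraries where they do the work, as an engineer would, in place of code of your own. Each camera call takes 0.05 s, during which the arm holds its last target. There are 200 camera calls.

TASK

Pick up the orange-handled screwdriver and lay it in the blue tool cradle: the handle in the wide fork and the steel shaft in the narrow one, down on the floor of both forks, with only a short stub of the handle (about 20 mm) standing out behind the wide fork. Lower it in rather than dropping it, and leave the wood scraper where it lies.

Things in the scene. Friction and masses are not known exactly. Their poses are not given: they have to be found in the camera images.
- screwdriver_grip (a point): Grasp and balance point on the axis of the loose orange-handled screwdriver (90 g, 210 mm long, lying with its axis 12.5 mm above the shelf). Handle 26 mm thick, shaft 6.4 mm. y points along the tool to the butt of the handle, z up. From here the butt end is at y = +60 mm, the handle's front end at y = -35 mm, the blade tip at y = -145 mm. The butt lies roughly towards the robot.
- screwdriver: The same screwdriver as a whole, with its origin on the underside, 45 mm nearer the blade tip than screwdriver_grip, same axes.
- cradle_seat (a point): Where screwdriver_grip lies when the tool is properly seated in the cradle, 48 mm above the shelf. y points along the cradle to the wide fork (roughly towards the robot), z up. Wide fork centred at y = +39 mm, its floor 13 mm below this point; narrow fork at y = -110 mm, its floor 3 mm below. Between the forks all is clear down to the base plate, 40 mm below this point.
- cradle: Fixed cradle: dark steel base plate 60 x 182 x 8 mm with two upright blue forks of bent strip, each 12 mm along the tool, tops 66 mm above the shelf. Wide fork: floor 31 mm wide, arms flaring to 68 mm apart. Narrow fork: floor 12 mm wide, arms flaring to 56 mm. Origin on the underside, 45 mm nearer the narrow fork than cradle_seat, same axes.
- wood_scraper: A bystander to leave alone: loose scraper with a brown turned-wood handle and flat blade, 29 x 261 x 29 mm, origin at the centre of its underside, y along it towards the handle's end. It, the screwdriver and the cradle lie side by side about 150 mm apart, in any order.

How it is judged:
On the way:
1. the screwdriver is lowered into the forks while still held (within 35 mm of its seat and no more than 20 mm above it) (horizontal distance between screwdriver_grip and cradle_seat below 0.035 m and z of screwdriver_grip in the frame of cradle_seat below 0.02 m and contact force between the fingers and screwdriver above 0.3 N), for 0.05 s.
At the end, for the whole second after the job is handed in: The screwdriver rests in both forks, handle in the wide one: its grasp point within 12 mm sideways, 25 mm lengthwise and 8 mm in height of the seat point, its axis within 10 degrees of the cradle's, at rest, and the wood scraper within 30 mm of where it lay (x of screwdriver_grip in the frame of cradle_seat between -0.012 and 0.012 m and y of screwdriver_grip in the frame of cradle_seat between -0.025 and 0.025 m and z of screwdriver_grip in the frame of cradle_seat between -0.008 and 0.008 m and angle between the y axis of screwdriver_grip and the y axis of cradle_seat, either way round below 0.175 rad and linear speed of screwdriver below 0.02 m/s and distance of wood_scraper from where it was at the start of the episode below 0.03 m); the robot touches nothing.
It fails at once if the wood scraper is pushed more than 30 mm from where it lay (distance of wood_scraper from where it was at the start of the episode above 0.03 m).
It also fails if it takes over 35 s, if anything falls off the work surface, if the arm or the gripper's body presses on something with over 40 N, if the wrist force passes 120 N, or if a joint passes its speed limit or range.

## Working session

There is one attempt and no reset: what is moved stays moved. The work goes in short steps, Python scripts to look and compute and a tool call to move; the robot and the scene stay as the last step left them, time stands still between calls to the robot, and variables do not carry over. Pictures are saved under pics/ and viewed, at most 10 in all, crops included, and the job is handed in when it is done.

Besides the shell and the picture viewer there is one more tool, called after "Emit:" as name(argument=value, ...) on one line, values as JSON. step_arm: Moves the arm, as the interface text tells. Its arguments: {"type":"object","properties":{"targets":{"type":"array"},"fingers":{"type":"number"}},"required":["targets"]}

```bash
mkdir -p pics
cat > h.py <<'E'
import numpy as np, cv2, pickle
from plant import manip
def snap(name,fn):
    im=manip.get_image(name); pickle.dump(im,open(f'pics/{fn}.pkl','wb'))
    cv2.imwrite(f'pics/{fn}.png',im['pixels'][:,:,::-1]); return im
def load(fn): return pickle.load(open(f'pics/{fn}.pkl','rb'))
def ray(im,u,v,z):
    d=np.array(im['rotation'])@np.array([(u-im['cx'])/im['fx'],(v-im['cy'])/im['fy'],1.])
    o=np.array(im['origin']); return o+d*(z-o[2])/d[2]
def proj(im,p):
    c=np.array(im['rotation']).T@(np.array(p)-np.array(im['origin']))
    return im['fx']*c[0]/c[2]+im['cx'],im['fy']*c[1]/c[2]+im['cy']
E
python3 - <<'E'
from h import *
im=snap('top','top0'); print({k:np.round(v,3).tolist() for k,v in im.items() if k!='pixels'})
print(manip.observe())
E
```

```text
{'fx': 389.252, 'fy': 389.252, 'cx': 315.019, 'cy': 206.494, 'origin': [0.434, 0.306, 0.904], 'rotation': [0.715, -0.697, 0.05, -0.023]}
{'clock': 0.05, 'joint_positions': array([ 1.15203790e+00,  1.26350723e-01, -4.05784823e-02,  1.40541825e+00,
        6.33816246e-06,  1.57080287e+00]), 'joint_vel': array([ 0.00117068,  0.00027354,  0.00171807,  0.00032106, -0.00261475,
       -0.00223056]), 'effort': array([ 8.70876847e-04, -4.37325490e+01,  3.53973377e+01,  1.37226458e-02,
        5.92750007e-05, -2.35753710e-06]), 'tool_pos': array([0.21332299, 0.47929117, 0.24755733]), 'eef_rot': array([ 2.07855854e-01,  9.78159160e-01, -7.57966519e-04, -1.64300233e-04]), 'force': array([-0.65771436,  0.27596328,  0.23975567]), 'moment': array([ 0.01075687,  0.00947054, -0.00892467]), 'finger_force': 0.0, 'opening': 0.08532245388139731}
```

View pics/top0.png

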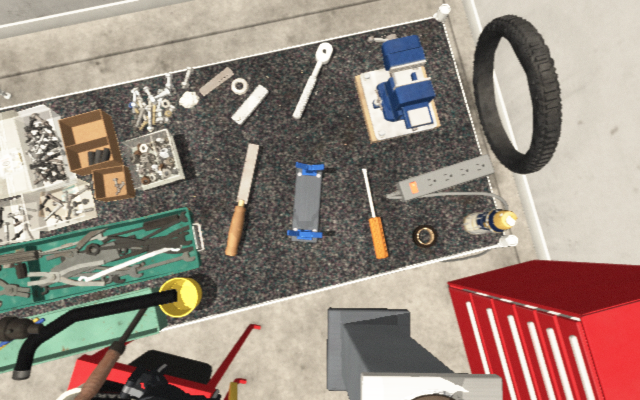

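The top view shows the scraper at about (240,200), the cradle at about (308,200) and the screwdriver from blade tip (365,170) to butt (381,257). I'll enlarge this to read it better.

```bash
cat > fix.py <<'E'
s=open('h.py').read()
s=s.replace("im=manip.get_image(name);","im=manip.get_image(name); im['rotation']=R.from_quat(im['rotation']).as_matrix() if np.size(im['rotation'])==4 else im['rotation'];").replace("import numpy","from scipy.spatial.transform import Rotation as R\nimport numpy",1)
open('h.py','w').write(s)
E
python3 fix.py
python3 - <<'E'
from h import *
im=load('top0'); im['rotation']=R.from_quat(im['rotation']).as_matrix(); pickle.dump(im,open('pics/top0.pkl','wb'))
c=im['pixels'][150:270,270:400,::-1]
cv2.imwrite('pics/c0.png',cv2.resize(c,None,fx=5,fy=5,interpolation=cv2.INTER_CUBIC)[:600])
w=snap('wrist','w0')
E
```

```text
(no output)
```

View pics/c0.png

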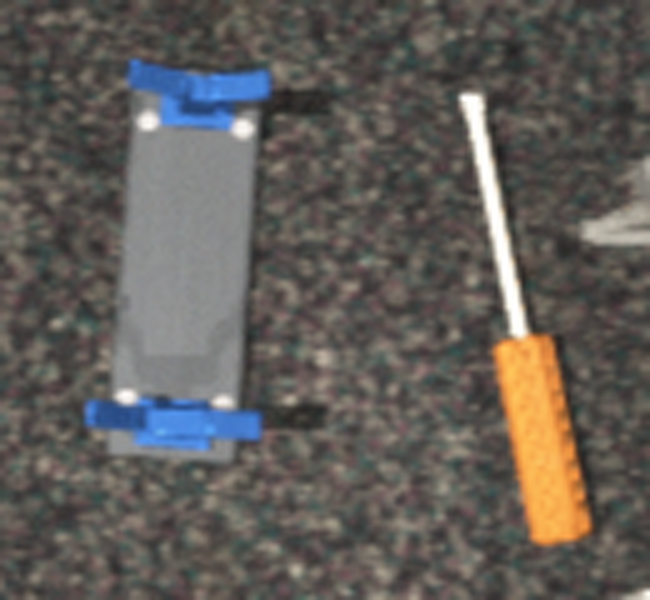

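View pics/w0.png

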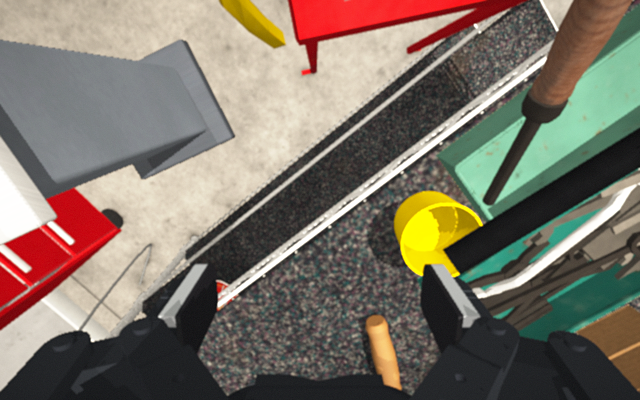

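Crop (5x, offset 270,150): screwdriver tip (472,95), handle front (523,338), butt (561,540). Wide-fork arm tips are at (90,415) and (260,425), narrow-fork tips at (133,75) and (269,82). The wrist view shows the scraper handle near the bottom and the yellow pot beside it.

Run:
```python
from h import *
im=load('top0')
g=lambda x,y,z: ray(im,270+(x+.5)/5-.5,150+(y+.5)/5-.5,z)
tip=g(472,95,.0125);fr=g(523,338,.0125);bt=g(561,540,.0125)
print('sd',tip,fr,bt,np.linalg.norm(bt-tip),np.linalg.norm(fr-tip))
d=(bt-tip)/np.linalg.norm(bt-tip); print('dir',np.degrees(np.arctan2(d[1],d[0])),'grip',tip+.145*d, bt-.06*d)
W=[g(90,415,.064),g(260,425,.064)];N=[g(133,75,.064),g(269,82,.064)]
print(W,N,np.linalg.norm(W[0]-W[1]),np.linalg.norm(N[0]-N[1]))
w=(W[0]+W[1])/2;n=(N[0]+N[1])/2
d=(w-n);L=np.linalg.norm(d);d/=L
print('cr',L,np.degrees(np.arctan2(d[1],d[0])),w-.039*d,n+.11*d)
P=[g(*p,.008) for p in [(133,93),(262,100),(234,460),(110,452)]]
m=sum(P)/4; a=(P[2]+P[3]-P[0]-P[1])/2;print('plate',m,np.linalg.norm(a),np.degrees(np.arctan2(a[1],a[0])),np.linalg.norm(P[2]-P[3]))
print(R.from_quat(manip.observe()['eef_rot']).as_matrix().round(3))
```

```text
sd [0.61943227 0.16182811 0.0125    ] [0.50615162 0.13697342 0.0125    ] [0.41397338 0.11878327 0.0125    ] 0.2099195441207254 0.11597526037548321
dir -168.16733895879585 grip [0.47751342 0.13209528 0.0125    ] [0.47269842 0.13108651 0.0125    ]
[array([0.46392872, 0.33378403, 0.064     ]), array([0.4614289 , 0.26054375, 0.064     ])] [array([0.61300966, 0.31952382, 0.064     ]), array([0.61176035, 0.25982284, 0.064     ])] 0.07328292781032708 0.0597140513771113
cr 0.14989347277413237 177.13558934373123 [0.50163008 0.29521496 0.064     ] [0.50252244 0.29517031 0.064     ]
plate [0.53185956 0.29376252 0.008     ] 0.16775701122753012 177.42610695070593 0.05692763434607295
[[-0.914  0.407 -0.001]
 [ 0.407  0.914 -0.001]
 [-0.    -0.001 -1.   ]]
```

Emit:
step_arm(targets=[[[2, -2.5, 0, 0.05], [3.5, -4.5, 0, 0.08], [4, -5.5, 0, 0.1], [4, -5.5, 0, 0.1], [4, -5.5, 0, 0.1], [4, -5.5, 0, 0.1], [3, -4, -2, 0.06], [1.5, -1.8, -2, 0.035]]], fingers=6)

```text
clock: 1.1
tool_pos: [0.4617, 0.1472, 0.2076]
eef_rot: [-0.102, 0.995, -0.0, 0.0]
force: [-0.2, 0.2, 0.5]
opening: 0.0601
finger_force: 0.0
```

Emit:
step_arm(targets=[[[0, 0, -2, 0], [0, 0, 0, 0]]])

```text
clock: 1.35
tool_pos: [0.4596, 0.1487, 0.1866]
eef_rot: [-0.102, 0.995, -0.0, -0.002]
force: [-0.1, 0.3, 0.7]
opening: 0.0601
finger_force: 0.0
```

Run:
```python
from h import *
im=snap('wrist','w1')
o=manip.observe(); print(o['tool_pos'],R.from_quat(o['eef_rot']).as_matrix().round(3).tolist(),o['joint_positions'].round(2),o['clock'],im['origin'])
```

```text
[0.4599693  0.14915489 0.18779773] [[-0.979, -0.205, -0.002], [-0.205, 0.979, -0.001], [0.002, -0.0, -1.0]] [ 0.31  0.06 -0.25  1.27  0.    0.11] 1.4 [0.38348991 0.13368263 0.31227018]
```

View pics/w1.png

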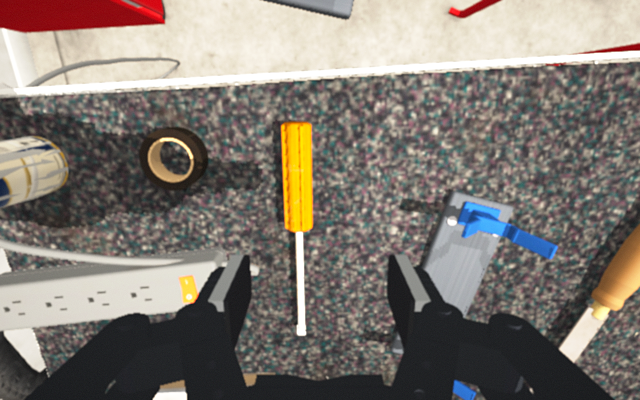

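The wrist view shows the whole screwdriver: butt (297,123), handle front (299,232), tip (301,334). It lies parallel to the finger planes.

Run:
```python
from h import *
im=load('w1')
b,f,t=[ray(im,*p,.0125) for p in [(297,123),(299,232),(301.5,334)]]
d=(b-t)/np.linalg.norm(b-t); print(b,f,t,np.linalg.norm(b-t),np.degrees(np.arctan2(d[1],d[0])),b-.06*d,f+.035*d,t+.145*d)
```

```text
[0.4133088  0.12115647 0.0125    ] [0.50961213 0.14115959 0.0125    ] [0.61889765 0.16451096 0.0125    ] 0.21011041673580946 -168.0919608638172 [0.4720176  0.13353696 0.0125    ] [0.47536533 0.13393763 0.0125    ] [0.47701804 0.13459145 0.0125    ]
```

Emit:
step_arm(targets=[[[0.7, -0.8, -3, 0], [0.7, -0.8, -4, 0], [0, 0, -4, 0], [0, 0, -3, 0], [0, 0, -1.4, 0], [0, 0, -0.7, 0], [0, 0, 0, 0]]])

```text
clock: 2.28
tool_pos: [0.475, 0.1337, 0.028]
eef_rot: [-0.103, 0.995, 0.0, 0.0]
force: [-0.2, -0.3, 0.1]
opening: 0.0596
finger_force: 0.0
```

Emit:
step_arm(targets=[[[0, -0.1, -0.4, 0], [0, 0, -0.3, 0], [0, 0, 0, 0]]])

```text
clock: 2.65
tool_pos: [0.4745, 0.1324, 0.0203]
eef_rot: [-0.103, 0.995, -0.0, -0.0]
force: [-0.4, 0.4, 0.2]
opening: 0.0603
finger_force: 0.0
```

Emit:
step_arm(targets=[[[0, 0, 0, 0], [0, 0, 0, 0], [0, 0, 0, 0], [0, 0, 0, 0], [0, 0, 0, 0], [0, 0, 0, 0]]], fingers=0)

```text
clock: 3.4
tool_pos: [0.4748, 0.1325, 0.0207]
eef_rot: [-0.103, 0.995, 0.0, 0.0]
force: [-1.0, -0.3, 5.5]
opening: 0.024
finger_force: 58.9
```

Emit:
step_arm(targets=[[[0, 0, 1, 0], [0, 0, 2, 0], [0, 0, 3, 0], [0, 0, 3, 0], [0, 0, 2, 0], [0, 0, 0, 0], [0, 0, 0, 0]]])

```text
clock: 4.28
tool_pos: [0.474, 0.1323, 0.1294]
eef_rot: [-0.103, 0.995, -0.0, -0.001]
force: [-0.8, -0.0, -0.6]
opening: 0.0239
finger_force: 58.9
```

Run:
```python
from h import *
im=snap('wrist','w2'); t=snap('top','t2')
cv2.imwrite('pics/both.png',np.vstack([im['pixels'][:,:,::-1][100:400],cv2.resize(t['pixels'][150:270,270:400,::-1],(325,300),interpolation=cv2.INTER_CUBIC).copy() if 0 else cv2.copyMakeBorder(cv2.resize(t['pixels'][150:270,270:400,::-1],(325,300)),0,0,0,315,0)]))
o=manip.observe(); print(o['tool_pos'],o['opening'],o['moment'])
```

```text
[0.47380444 0.13222114 0.1290611 ] 0.023803548546373336 [ 0.0396434  -0.0213622   0.01145843]
```

View pics/both.png

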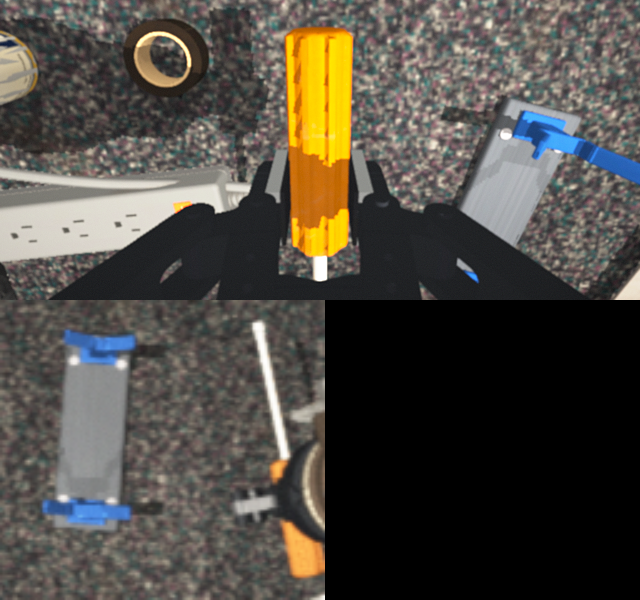

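The screwdriver is held between the pads. In the wrist picture (rows offset by 100) the butt is at (319,131) and the handle front at (320,354). In the top view the tip is at (270+258/2.5, 150+23/2.5). I'll check for tilt with this.

Run:
```python
from h import *
t=load('t2');w=load('w2')
u,v=270+258/2.5,150+23/2.5
d=np.array([np.cos(np.radians(-168.1)),np.sin(np.radians(-168.1)),0])
g=np.array([.474,.1323,.1209])
for z in (0,-.02,-.04): print(z,proj(t,g-.145*d+[0,0,z]),'meas',(u,v))
for s in (.06,-.035): print(s,proj(w,g+s*d))
```

```text
0 (np.float64(372.3978048971267), np.float64(159.7996808028238)) meas (373.2, 159.2)
-0.02 (np.float64(370.6472483123579), np.float64(161.9012548456967)) meas (373.2, 159.2)
-0.04 (np.float64(368.9793944924911), np.float64(163.9035427612293)) meas (373.2, 159.2)
0.06 (np.float64(316.6025068044926), np.float64(137.8908197429377))
-0.035 (np.float64(317.42877346080047), np.float64(345.60913738551585))
```

Emit:
step_arm(targets=[[[0.3, 1.5, 0, -0.03], [0.5, 3, 0, -0.05], [0.6, 3.6, 0, -0.05], [0.6, 3.6, 0, -0.05], [0.5, 3, 0, -0.046], [0.3, 1.6, 0, -0.03], [0, 0, 0, 0], [0, 0, 0, 0]]])

```text
clock: 5.38
tool_pos: [0.5021, 0.2947, 0.1296]
eef_rot: [0.025, 1.0, -0.001, -0.001]
force: [-0.4, 0.4, -0.8]
opening: 0.0242
finger_force: 59.0
```

Run:
```python
from h import *
im=snap('wrist','w3'); t=snap('top','t3')
a=cv2.copyMakeBorder(cv2.resize(t['pixels'][130:255,250:378,::-1],(307,300)),0,0,0,333,0)
cv2.imwrite('pics/b3.png',np.vstack([im['pixels'][:,:,::-1][100:400],a]))
o=manip.observe(); print(o['tool_pos'],o['eef_rot'])
```

```text
[0.50231153 0.29455205 0.13007395] [ 2.51490477e-02  9.99683656e-01 -2.23852075e-04 -2.51990461e-04]
```

View pics/b3.png

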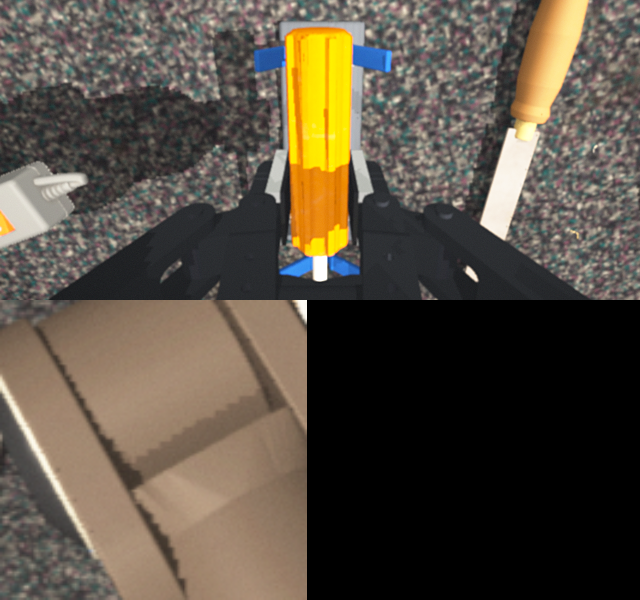

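The wrist view shows the tool over the cradle. The wide fork's tips are at (255,159) and (391,161), the narrow fork's at about (279,373) and (363,372), and the tool axis is at column 319–320.

Run:
```python
from h import *
im=load('w3')
W=[ray(im,*p,.064) for p in [(255,159),(391,161)]];N=[ray(im,*p,.064) for p in [(279,373),(363,372)]]
w=sum(W)/2;n=sum(N)/2
print(w,n,np.linalg.norm(W[0]-W[1]),np.linalg.norm(N[0]-N[1]));d=(w-n);L=np.linalg.norm(d);d/=L
print(L,np.degrees(np.arctan2(d[1],d[0])),w-.039*d,n+.11*d)
d=np.array([-1,.05,0]);g=np.array([.5022,.2947,.1219])
b,f=ray(im,319,131,.1219),ray(im,320,354,.1219);print(b,f)
```

```text
[0.46167879 0.29957671 0.064     ] [0.60669241 0.29143137 0.064     ] 0.07484835039323187 0.056709019645126126
0.14524219349239112 176.78510403670535 [0.50061742 0.29738955 0.064     ] [0.49686552 0.29760029 0.064     ]
[0.43926527 0.29847896 0.1219    ] [0.54076782 0.29386784 0.1219    ]
```

Emit:
step_arm(targets=[[[-0.1, 0.15, -1.5, 0], [0, 0, -2, 0], [0, 0, -1.5, 0], [0, 0, -1, 0], [0, 0, -0.5, 0], [0, 0, 0, 0]]])

```text
clock: 6.22
tool_pos: [0.5015, 0.2969, 0.0652]
eef_rot: [0.025, 1.0, -0.0, -0.0]
force: [-0.6, -0.1, -1.8]
opening: 0.024
finger_force: 59.0
```

Emit:
step_arm(targets=[[[0, 0, -0.3, 0], [0, 0, -0.3, 0], [0, 0, -0.1, 0], [0, 0, 0, 0], [0, 0, 0, 0]]])

```text
clock: 6.85
tool_pos: [0.5016, 0.297, 0.0584]
eef_rot: [0.025, 1.0, 0.0, 0.0]
force: [-0.6, -0.1, -0.7]
opening: 0.0239
finger_force: 59.0
```

Emit:
step_arm(targets=[[[0, 0, -0.1, 0], [0, 0, -0.1, 0], [0, 0, 0, 0], [0, 0, 0, 0]]])

```text
clock: 7.35
tool_pos: [0.5015, 0.2969, 0.0563]
eef_rot: [0.025, 1.0, -0.0, -0.0]
force: [-0.2, -0.8, -0.5]
opening: 0.024
finger_force: 59.0
```

Run:
```python
from h import *
im=snap('wrist','w4'); s=snap('scene','s4')
cv2.imwrite('pics/b4.png',np.vstack([im['pixels'][150:400,:,::-1],s['pixels'][50:400,:,::-1]]))
print(proj(s,(.5,.296,.05)))
```

```text
(np.float64(309.5771896197041), np.float64(220.33952811917385))
```

View pics/b4.png

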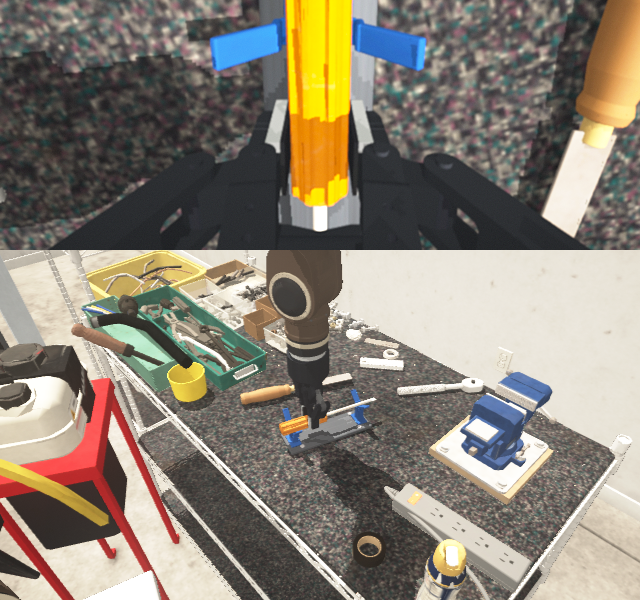

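The handle sits centred in the wide fork (arm tips at columns 211 and 425, tool axis at 319), and the shaft is in the narrow fork. I'll ease it down until contact.

Emit:
step_arm(targets=[[[0, 0, -0.1, 0], [0, 0, 0, 0], [0, 0, 0, 0]]])

```text
clock: 7.82
tool_pos: [0.5017, 0.297, 0.0555]
eef_rot: [0.025, 1.0, 0.0, 0.0]
force: [0.1, -0.7, 1.9]
opening: 0.0235
finger_force: 59.1
```

Emit:
step_arm(targets=[[[0, 0, -0.1, 0], [0, 0, 0, 0], [0, 0, 0, 0]]])

```text
clock: 8.2
tool_pos: [0.5017, 0.297, 0.0555]
eef_rot: [0.025, 1.0, 0.0, 0.0]
force: [-2.5, -1.1, 8.0]
opening: 0.024
finger_force: 59.8
```

Contact with the fork floor. Release, then rise.

Emit:
step_arm(targets=[[[0, 0, 0, 0], [0, 0, 0, 0], [0, 0, 0, 0], [0, 0, 0, 0], [0, 0, 0, 0]]], fingers=5)

```text
clock: 8.82
tool_pos: [0.5015, 0.2969, 0.0542]
eef_rot: [0.025, 1.0, -0.0, -0.0]
force: [-0.3, -0.9, -0.4]
opening: 0.0502
finger_force: 0.0
```

Emit:
step_arm(targets=[[[0, 0, 1, 0], [0, 0, 2, 0], [0, 0, 4, 0], [0, 0, 4, 0], [0, 0, 4, 0], [0, 0, 2, 0], [0, 0, 0, 0], [0, 0, 0, 0]]])

```text
clock: 9.82
tool_pos: [0.5012, 0.2967, 0.2235]
eef_rot: [0.025, 1.0, -0.0, -0.0]
force: [-0.3, -0.3, -0.3]
opening: 0.0499
finger_force: 0.0
```

Run:
```python
from h import *
im=snap('wrist','w5'); s=snap('scene','s5')
cv2.imwrite('pics/b5.png',np.vstack([im['pixels'][100:400,:,::-1],cv2.resize(s['pixels'][160:235,240:400,::-1],(640,300),interpolation=cv2.INTER_CUBIC)]))
```

```text
(no output)
```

View pics/b5.png

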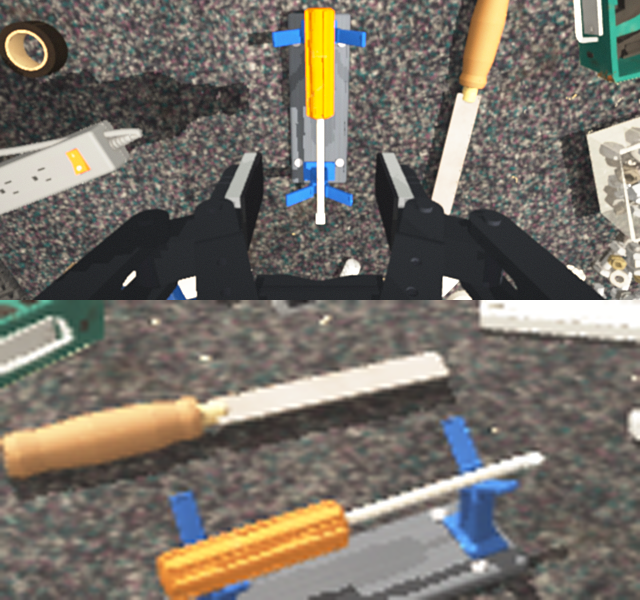

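The screwdriver lies in both forks. Wrist picture (rows +100): butt at (320,109), tip (320,322), wide-fork tips (273,138) and (366,138), narrow-fork tips (287,300) and (352,300).

Run:
```python
from h import *
im=load('w5')
b,t=ray(im,320,109,.048),ray(im,320,322,.048)
w=(ray(im,273,138,.064)+ray(im,366,138,.064))/2;n=(ray(im,287,300,.064)+ray(im,352,300,.064))/2
d=(w-n)/np.linalg.norm(w-n); x=np.array([d[1],-d[0],0])
print(np.linalg.norm(b-t),np.linalg.norm(w-n))
a=(b-t)/np.linalg.norm(b-t)
for g in (b-.06*a,t+.145*a):
  for s in (w-.039*d,n+.11*d): print('y',(g-s)@d*1e3,'x',(g-s)@x*1e3)
```

```text
0.20843399986903965 0.15046285601701942
y 0.7804416240711799 x 0.4684990135224593
y 2.2432976410906673 x 0.46849901352247014
y -2.6535579294112797 x 0.4699711708044172
y -1.1907019123917921 x 0.469971170804428
```

Seated within about 3 mm of the seat point. Handing in.

```bash
python3 -c "
from plant import manip
print(manip.job_done())"
```

```text
the job is handed in; nothing more can be done
None
```

The screwdriver was lowered into both cradle forks while still held, then released; the last pictures put it within about 3 mm of its seat lengthwise and 0.5 mm sideways, the scraper was not touched, and the job is handed in, with no verdict shown.

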